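# Press a drill bushing home with the bench quick clamp

### The arm

A 6-joint arm with a two-finger parallel gripper is mounted at the origin on the work surface. World frame = base frame: x ahead of the robot, y to its left, z up, the work surface at z = 0. Lengths are in mm, angles in rad, forces in N, time in s.
With the tool pointing down it reaches from about 275 to 725 mm from the base axis. Payload 15.9 kg.
Tool frame: the origin (TCP) lies at the very end of the fingers, on their centre line; the grasp point (between the pads) lies 19 mm behind it; z points along the fingers, y is the direction in which the jaws open and shut (so a half turn about z gives the same grasp; the last joint's range is limited). The gripper opens to 85 mm and grips with 20 to 120 N. Pads are 22 mm wide; open, the fingers measure 114 mm over their backs; the gripper's body (76 mm by 85 mm) begins 54 mm behind the grasp point. The pads swing forward as they close: fully open they stand 13 mm farther back than shut.
Start: joints at [1.304, 0.213, -0.034, 1.323, 0, 1.571], TCP at [131.817, 482.296, 231.306] pointing down, gripper open.
Joint ranges: [-2.98, 2.98], [-0.74, 1.72], [-1.14, 1.35], [-2.1, 2.04], [-1.57, 1.44], [-3.14, 3.14]. Speed limits (rad/s): [1.89, 1.89, 2.39, 2.57, 3.14, 3.14].

### API

Orientations are given as a unit quaternion [w, x, y, z].
In Python, from workcell import sensors, vision, sign_off gives the robot as it stands.
- The arm moves only by the tool jog_arm, never from a script. Its argument "commands" is one flat list of numbers, 7 for each row, row after row: the gripper command: -1 is fully open, 1 is shut, values between are in proportion, then the shift along the tool's x, y, z in mm, then the turn, a rotation vector about the tool's x, y, z in rad. A call has 1 to 5 rows; each row is the pose to reach, as a shift and turn from the pose commanded when the call began, along the tool's axes at that moment; what a row does not reach only later rows make up. A row lasts 1/12 s, in which the tool goes at most 41.7 mm and 7.16 degrees, less where a joint would pass 70% of its speed; a pose out of reach is approached as far as the arm can. A call with a gripper value outside its range is refused whole. The fingers move at their own pace and stop on an object; the grip force is fixed at half the most. Time passes only in rows, so rows that repeat a pose let the fingers close. It gives the time, the measured TCP pose, the force and the opening at its end, in the units of the state.
- sensors.sense(): the state, without advancing time (a new reading comes with each control period).
- vision.read_camera(name): name is "side" or "top" or "wrist"; returns (picture, depth): 480x640x3 uint8, blue, green, red; 480x640 float32, mm along the optical axis (not along the pixel's ray), 0 where there is no reading.
- vision.calibration(name): a dict with "camera_matrix" (3x3 intrinsics, pixels), "cam_to_world" (4x4, takes a point from camera to world coordinates). Camera axes: x right, y down, z forward; pixel columns grow to the right and rows downward; lengths in mm; the calibration is good to about 2 mm. A picture is of the moment at which its call begins: read the wrist's pose just before it. calibration takes no time and is no camera call; for the wrist camera it gives the pose at the moment of the call.
- sign_off(): hands the job in, once; it reports no verdict.
The state is a dict: "time": time; "qpos": joint angles; "dq": joint speeds; "joint_efforts": joint torques, N m; "ee_pos": TCP position; "ee_rot": TCP orientation; "ft_force": force on the tool from outside, world axes, zero at the start; "wrist_torque": the same for the moment, N m; "width": finger opening in mm.
Only numpy, scipy, OpenCV 4.12 (cv2) and the standard library are available. Lean on these libraries where they do the work, as an engineer would, in place of code of your own. Each camera call takes 0.05 s, during which the arm holds its last target. There are 200 camera calls.

### The job

Use the bench quick clamp to press the brass collared bushing fully home in the blue jig block, so that its collar sits against the block: bring the jaw up only by pumping the orange trigger towards the black handle, as many strokes as it takes, and squeeze gently, stopping as soon as the collar meets the block. Then press the red release lever on the jaw down, without forcing it, slide the jaw back until it is fully home against its back stop, and let go. Do not push the jaw itself before the bushing is home, never push the bushing directly, and leave the other things on the bench where they are.

Things in the scene. Friction and masses are not known exactly. Their poses are not given: they have to be found in the camera images.
- clamp: Bench quick clamp, bolted down: dark steel plate 345 x 105 x 12 mm. x points along the bar the way the jaw advances, from trigger to jig block; y left, z up; origin on the bench on the centre line. At its +x end the blue jig block (50 x 85 x 60 mm, top 72 mm above the bench, front face at x=100 mm); a toothed steel bar lies along y=34 mm. All below is on it.
- trigger (a joint): Trigger angle (rad): 0 at rest (a spring returns it), 0.5 fully pulled (stop). Push its outer face along clamp +x, towards the handle. The first 0.1 to 0.2 rad are idle, then a pawl takes the jaw along, 10 mm a full stroke (pull to 0.45 or more; let it come fully back before the next). It takes 4 to 9 N while the jaw runs free, 8 to 13 N while the bushing moves in.
- trigger_face (a point): Middle of the trigger's outer face, 85 mm from its pivot, on the centre line: at rest 97 mm above the bench, 27 mm outward (-x) of the pivot; moves 41 mm along +x in a stroke. The orange paddle is 12 mm thick, 28 mm wide, from 60 to 117 mm above the bench, leaning 0.25 rad away from the handle at rest. A toothed rod (12 mm wide, top 46 mm above the bench) passes below it.
- jaw: Yellow jaw carriage, 60 x 44 mm, 42 mm high, sliding along clamp x (0 to 62 mm); axes as the clamp's; origin on the bench plane, at home when fully back. Front of its orange pad (36 x 32 mm) 48 mm ahead of the origin, pad centre 32 mm above the bench. A ratchet lets it go forward but not back, unless the release lever is down; then it slides with about 3 N.
- home (a point): Where the origin of jaw is when the jaw is fully back; fixed to the clamp, at its origin.
- release_lever (a joint): Angle of the red release lever on the jaw (rad): 0 up, 0.36 fully down (stop); it frees the ratchet above about 0.15 and springs up by itself. It bobs up to 0.15 while the jaw ratchets forward, and may rest there. Pressed at lever_pad it takes about 3 N at first, 6 N fully down, more while the jaw is being pushed back against the ratchet; over 30 N on jaw or lever breaks it.
- lever_pad (a point): Point to press on the red lever: top of its flat plate, on the centre line, 58 mm above the bench when up (sinks 11 mm fully down), 16 mm ahead of the jaw's origin, 24 mm ahead of the thumb stop's face. The plate is 44 mm wide and reaches from 4 mm behind to 34 mm ahead of the jaw's origin, and moves with the jaw.
- bushing: Brass bushing lying along the clamp's x with its shank (22 mm dia.) already started in the block's hole; collar 32 mm dia., 6 mm thick. Its origin is the centre of the collar's outer face, 36 mm above the bench, on the clamp's centre line. It slides in with about 8 N and stops when the collar meets the block.
- seat (a point): Where the bushing's origin is when it is fully home; fixed to the clamp, 94 mm in front of its origin, 36 mm above the bench, axes as the clamp's.
- oil: Green oil bottle, 56 mm dia., 150 mm high; origin at its underside. To be left alone.
- grease: Small steel can, 70 mm dia., 70 mm high; origin at its underside. To be left alone.
- spare_a: Spare brass bushing standing in the blue tray, 32 mm dia., 36 mm high; origin at its underside. To be left alone.
- spare_b: Another spare bushing in the blue tray, the same. To be left alone.
- hammer: Hammer lying on the bench; origin under its middle. To be left alone.
- spanner: Spanner lying on the bench; origin under its middle. To be left alone.
- pivot (a point): The trigger's hinge, fixed to the clamp at x=-130 mm, 16 mm above the bench, between the blue cheeks of the pump head (41 mm wide, up to 62 mm above the bench). Trigger leverage: the jaw presses with 1.8 to 2.5 times the force put on the trigger. Once the bushing is home the force climbs steeply within a few mm of trigger travel; over 50 N between jaw and bushing spoils it.
- handle_top (a point): Top middle of the fixed black handle, 16 mm thick along x, 26 mm wide, 122 mm above the bench, at clamp x=-92 mm.
- thumb_stop (a point): Top of the front face of the raised thumb stop on the jaw (yellow, 14 mm thick, 38 mm wide, 80 mm above the bench), 8 mm behind the jaw's origin. Together with a finger on the lever it serves to push the jaw back.

How it is judged (in metres and radians):
On the way, in this order (a step that is already met when the one before it is completed fails the run):
1. the bushing is pressed home, its collar within 1.5 mm of the block (x of bushing in the frame of seat above -0.0015 m), for 0.2 s.
2. the release lever is pressed down (above 0.2 rad) (value of joint release_lever above 0.2 rad), for 0.1 s.
At the end, for the whole second after the job is handed in: The bushing is fully home (within 1.5 mm), the jaw is fully back (within 4 mm) and at rest, and the trigger (below 0.06 rad) and release lever (below 0.2 rad) have sprung back (x of bushing in the frame of seat above -0.0015 m and x of jaw in the frame of home below 0.004 m and value of joint trigger below 0.06 rad and value of joint release_lever below 0.2 rad and linear speed of jaw below 0.01 m/s); the robot touches nothing.
It fails at once if the jaw squeezes the bushing with more than 50 N (contact force between jaw and bushing above 50 N).
It fails at once if the robot pushes the jaw or its lever (over 3 N) while the bushing is still more than 2.5 mm from home (x of bushing in the frame of seat below -0.0025 m and contact force between any of the fingers, the arm and jaw above 3 N).
It fails at once if the robot pushes the bushing (over 3 N) (contact force between any of the fingers, the arm and bushing above 3 N).
It fails at once if the robot forces the jaw or its lever with more than 30 N (contact force between any of the fingers, the arm and jaw above 30 N).
It fails at once if another thing on the bench is moved more than 30 mm or tipped (distance of any of oil, grease, spare_a, spare_b, hammer, spanner from where it was at the start of the episode above 0.03 m or angle between any of oil, grease, spare_a, spare_b, hammer, spanner's own z axis and vertical above 0.4 rad).
It also fails if it takes over 61 s, if anything falls off the work surface, if the arm or the gripper's body presses on something with over 40 N, if the wrist force passes 120 N, or if a joint passes its speed limit or range.

## Working session

There is one attempt and no reset: what is moved stays moved. The work goes in short steps, Python scripts to look and compute and a tool call to move; the robot and the scene stay as the last step left them, time stands still between calls to the robot, and variables do not carry over. Pictures are saved under pics/ and viewed, about 8 in all and at most 12, crops included, and the job is handed in when it is done.

Besides the shell and the picture viewer there is one more tool, called after ">>>" as name(argument=value, ...) on one line, values as JSON. jog_arm: Moves the arm, as the interface text tells. Its arguments: {"type":"object","properties":{"commands":{"type":"array","items":{"type":"number"}}},"required":["commands"]}

```bash
mkdir -p pics; ls; python3 - <<'E'
from workcell import sensors, vision
import cv2,numpy as np
s=sensors.sense();print(s)
for n in("top","side"):
    p,d=vision.read_camera(n);cv2.imwrite(f"pics/{n}0.png",p);np.save(f"pics/{n}0.npy",d)
    c=vision.calibration(n);print(n,np.round(c["camera_matrix"],1).tolist(),np.round(c["cam_to_world"],4).tolist())
E
```

```text
pics
{'time': 0.0, 'qpos': array([ 1.30400296e+00,  2.13346127e-01, -3.50504014e-02,  1.32352519e+00,
        2.16025669e-05,  1.57080742e+00]), 'dq': array([-0.00096091, -0.0019287 , -0.00178261,  0.00099941, -0.00023148,
       -0.00027006]), 'joint_efforts': array([ 1.91021281e-04, -6.86166573e+01,  4.87118483e+01,  1.74247334e-02,
       -8.99684073e-05, -3.62400925e-06]), 'ee_pos': array([131.72131465, 481.97612301, 230.82463766]), 'ee_rot': array([-8.55417558e-05,  1.33006894e-01,  9.91114953e-01, -5.56262004e-04]), 'ft_force': array([ 0.33376491, -0.46165745, -0.09353189]), 'wrist_torque': array([-0.0489903 , -0.01176868, -0.00782095]), 'width': 85.20707381301885}
top [[437.1, 0.0, 320.7], [0.0, 437.1, 232.3], [0.0, 0.0, 1.0]] [[-0.0096, -0.9967, 0.0805, 448.0879], [-0.9998, 0.008, -0.0192, -11.4659], [0.0185, -0.0807, -0.9966, 1000.9955], [0.0, 0.0, 0.0, 1.0]]
side [[544.5, 0.0, 314.2], [0.0, 544.5, 230.0], [0.0, 0.0, 1.0]] [[0.8776, -0.2577, 0.4042, 53.4882], [-0.4792, -0.4961, 0.7241, -860.2313], [0.014, -0.8291, -0.5589, 754.687], [0.0, 0.0, 0.0, 1.0]]
```

View pics/top0.png

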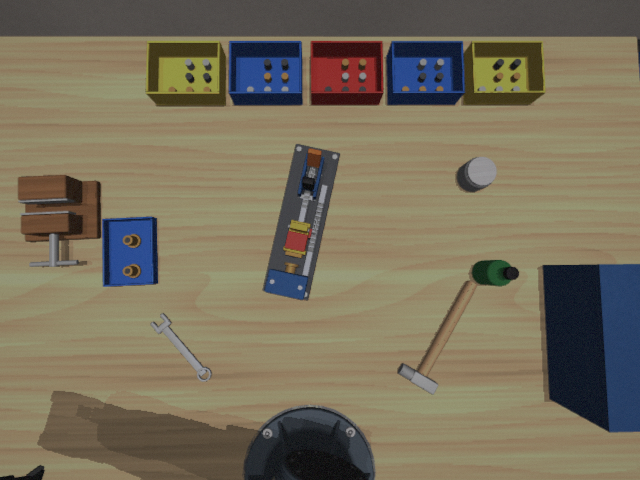

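View pics/side0.png

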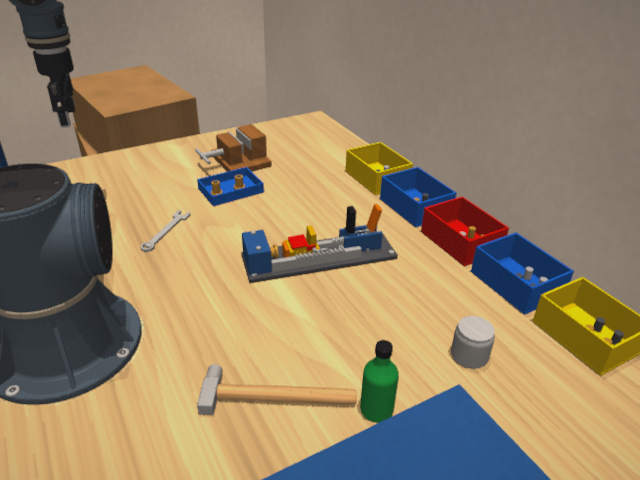

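The top view shows the clamp around (302,222). The jig block is at the near end (290,284), the trigger at the far end (315,157), and the red lever at (297,240). Clamp +x therefore points towards the robot.

```bash
cat > h.py <<'E'
import numpy as np,cv2
from workcell import sensors,vision
def cloud(n,d,c=None):
    c=c or vision.calibration(n);K=c["camera_matrix"];T=c["cam_to_world"]
    v,u=np.mgrid[:480,:640]
    P=np.stack([(u-K[0,2])/K[0,0]*d,(v-K[1,2])/K[1,1]*d,d,np.ones_like(d)],-1)@T.T
    P=P[...,:3];P[d==0]=np.nan
    return P
E
python3 - <<'E'
from h import *
d=np.load("pics/top0.npy");p=cv2.imread("pics/top0.png");P=cloud("top",d)
R=np.zeros((480,640),bool);R[130:310,250:355]=1
b=np.nanmedian(P[150:300,340:420,2]);print("bench z",b)
m=R&(P[...,2]>b+6);m=cv2.morphologyEx(m.astype(np.uint8),cv2.MORPH_OPEN,np.ones((3,3)))>0
r=cv2.minAreaRect(P[m][:,:2].astype(np.float32));print("plate",r, cv2.boxPoints(r).tolist())
hsv=cv2.cvtColor(p,cv2.COLOR_BGR2HSV);H,S,V=[hsv[...,i] for i in range(3)]
for n,mm in dict(red=((H<4)|(H>176))&(S>150)&(V>80),orange=(H>5)&(H<14)&(S>170),blue=(H>100)&(H<125)&(S>120)&(V>50),yellow=(H>22)&(H<33)&(S>150)).items():
    mm=mm&m; q=P[mm]
    if len(q):print(n,len(q),q.mean(0).round(1),q.min(0).round(1),q.max(0).round(1))
bl=m&(P[...,2]>b+65)&(np.arange(480)[:,None]>260);rb=cv2.minAreaRect(P[bl][:,:2].astype(np.float32));print("block",rb)
E
```

```text
bench z 1.265007763716028
plate ((555.7800903320312, 13.574691772460938), (105.12930297851562, 344.5985107421875), 77.13385772705078) [[376.10198974609375, 0.6963539123535156], [712.0486450195312, -76.03678894042969], [735.4581909179688, 26.45302963256836], [399.51153564453125, 103.18617248535156]]
red 317 [506.4  23.5  57.8] [486.3  -8.6  53.3] [531.6  47.8  63.3]
orange 141 [671.8 -15.2  99. ] [484.1 -28.5  43.4] [692.9  30.6 121. ]
blue 1086 [463.8  33.4  70. ] [384.7 -36.2  31.5] [696.5  89.3 121.6]
yellow 95 [528.   20.2  61.5] [480.2  -4.2  38.6] [553.4  50.5  85. ]
block ((413.7258605957031, 45.877132415771484), (84.74552154541016, 50.0272331237793), 77.23966217041016)
```

```bash
cat >> h.py <<'E'
O=np.array([535.6,18.05]);a=np.deg2rad(167.13);ux=np.array([np.cos(a),np.sin(a)]);uy=np.array([-ux[1],ux[0]])
def cl(P):
    P=np.asarray(P,float);q=P[...,:2]-O
    return np.stack([q@ux,q@uy,P[...,2]],-1)
def w(x,y,z): return np.r_[O+x*ux+y*uy,z]
def st():
    from scipy.spatial.transform import Rotation as Ro
    s=sensors.sense();q=s["ee_rot"];M=Ro.from_quat([q[1],q[2],q[3],q[0]]).as_matrix()
    f=s["ft_force"];print("t",round(s["time"],2),"tcp clamp",cl(s["ee_pos"]).round(1),"F clamp",np.round([f[:2]@ux,f[:2]@uy,f[2]],1),"yaw err deg",round(np.rad2deg(np.arctan2(M[1,0],M[0,0]))-167.13,2),"w",round(s["width"],1))
    return s,M
E
python3 -c "
from h import *
st()"
```

```text
t 0.1 tcp clamp [ 497.1 -362.4  230.9] F clamp [-0.2 -0.3 -0.2] yaw err deg -2.42 w 85.1
```

>>> jog_arm(commands=[1, -34, -18, 0, 0, 0, -0.042, 1, -68, -36, 0, 0, 0, -0.042, 1, -102, -54, 0, 0, 0, -0.042, 1, -136, -72, 0, 0, 0, -0.042, 1, -170, -90, 0, 0, 0, -0.042])

```text
time: 0.52
ee_pos: [272.9, 349.1, 231.2]
ee_rot: [-0.0, 0.112, 0.994, -0.0]
ft_force: [0.5, -0.2, 0.9]
width: 25.6
```

>>> jog_arm(commands=[1, -34, -18, 0, 0, 0, 0, 1, -68, -36, 0, 0, 0, 0, 1, -102, -54, 0, 0, 0, 0, 1, -136, -72, 0, 0, 0, 0, 1, -170, -90, 0, 0, 0, 0])

```text
time: 0.93
ee_pos: [418.8, 223.3, 231.2]
ee_rot: [-0.0, 0.112, 0.994, -0.0]
ft_force: [0.7, 0.9, -0.5]
width: 0.1
```

>>> jog_arm(commands=[1, -34, -18, 0, 0, 0, 0, 1, -68, -36, 0, 0, 0, 0, 1, -102, -54, 0, 0, 0, 0, 1, -136, -72, 0, 0, 0, 0, 1, -170, -90, 0, 0, 0, 0])

```text
time: 1.35
ee_pos: [564.4, 97.7, 231.0]
ee_rot: [-0.0, 0.112, 0.994, -0.0]
ft_force: [-0.7, 0.8, 0.4]
width: 0.2
```

```bash
python3 -c "
from h import *
st()
p,d=vision.read_camera('wrist');cv2.imwrite('pics/w1.png',p)
P=cl(cloud('wrist',d));np.save('pics/w1P.npy',P)"
```

```text
t 1.35 tcp clamp [-10.4 -84.1 231. ] F clamp [ 0.8 -0.7  0.4] yaw err deg -0.02 w 0.2
```

View pics/w1.png

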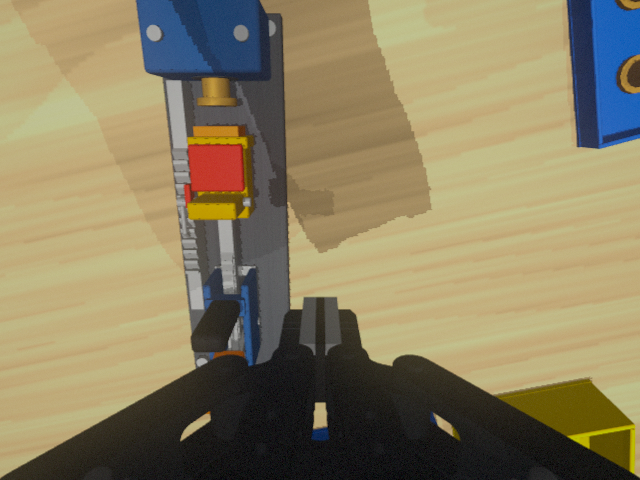

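The wrist view shows the block at (200,40), the brass collar at (217,100), the orange pad at (218,131), the red lever at (216,168), the thumb stop at (215,210) and the handle at (215,325). Next I'll measure them.

```bash
python3 - <<'E'
from h import *
P=np.load("pics/w1P.npy");p=cv2.imread("pics/w1.png")
hsv=cv2.cvtColor(p,cv2.COLOR_BGR2HSV);H,S,V=[hsv[...,i] for i in range(3)]
def rep(n,m):
    q=P[m];q=q[~np.isnan(q[:,0])]
    print(n,len(q),"lo",np.percentile(q,2,axis=0).round(1),"hi",np.percentile(q,98,axis=0).round(1),"mean",q.mean(0).round(1))
def box(u0,u1,v0,v1):
    m=np.zeros((480,640),bool);m[v0:v1,u0:u1]=1;return m
Z=P[...,2]
rep("red",box(180,260,135,200)&((H<4)|(H>176))&(S>150)&(Z>50))
rep("thumb",box(180,260,190,225)&(H>20)&(H<35)&(S>130)&(Z>75))
rep("pad",box(180,260,120,140)&(H>8)&(H<20)&(S>150)&(Z>35))
rep("collar",box(190,245,70,108)&(H>8)&(H<28)&(S>80)&(Z>38))
rep("collar low",box(190,245,90,112)&(Z>45))
rep("block",box(130,280,0,90)&(Z>65))
rep("handle",box(180,260,295,355)&(V<60)&(Z>115)&(Z<130))
E
```

```text
red 2370 lo [  7.9 -17.7  54. ] hi [43.1 27.1 57.7] mean [25.9  3.  55.8]
thumb 872 lo [-11.2 -15.2  76.4] hi [ 2.4 20.4 80.6] mean [-4.1  2.4 79. ]
pad 516 lo [ 50.4 -14.8  38.8] hi [58.3 20.5 48.7] mean [54.4  2.2 46.8]
collar 834 lo [ 74.3 -11.1  39. ] hi [94.7 14.7 51.4] mean [83.7  1.3 45.5]
collar low 329 lo [74.8 -8.8 45.1] hi [85.4 14.7 51.8] mean [78.8  2.4 48.4]
block 8897 lo [ 95.9 -38.3  68.6] hi [140.3  42.6  75.4] mean [118.5   2.1  71.3]
handle 544 lo [-102.6   -9.3  115.3] hi [-88.3  12.9 122.2] mean [-94.4   0.4 119.9]
```

>>> jog_arm(commands=[1, -34, -17, 0, 0, 0, 0, 1, -68, -34, 0, 0, 0, 0, 1, -102, -51, 0, 0, 0, 0, 1, -136, -68, 0, 0, 0, 0, 1, -172, -84, 0, 0, 0, 0])

```text
time: 1.82
ee_pos: [707.9, -18.3, 231.0]
ee_rot: [-0.0, 0.113, 0.994, -0.0]
ft_force: [1.3, -0.1, 0.4]
width: -0.1
```

>>> jog_arm(commands=[1, -8, 0, 15, 0, 0, 0, 1, -8, 0, 30, 0, 0, 0, 1, -8, 0, 50, 0, 0, 0, 1, -8, 0, 70, 0, 0, 0, 1, -8, 0, 80, 0, 0, 0])

```text
time: 2.23
ee_pos: [713.5, -17.8, 148.2]
ee_rot: [-0.002, 0.112, 0.994, -0.0]
ft_force: [-0.4, -0.1, 0.1]
width: -0.1
```

```bash
python3 -c "
from h import *
s,M=st();print(s['qpos'].round(3),M.round(3).tolist())
p,d=vision.read_camera('wrist');cv2.imwrite('pics/w2.png',p)
np.save('pics/w2P.npy',cl(cloud('wrist',d)))"
```

```text
t 2.23 tcp clamp [-181.4   -4.6  148.2] F clamp [0.4 0.1 0.1] yaw err deg -0.01 w -0.1
[-0.025  0.71   0.522  1.386  0.     0.2  ] [[-0.975, 0.223, -0.004], [0.223, 0.975, 0.0], [0.004, -0.001, -1.0]]
```

View pics/w2.png

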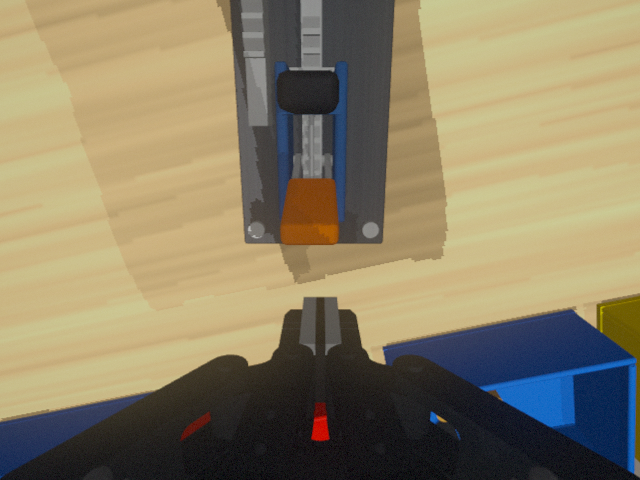

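The fingertips are at (320,300) and the trigger top is ahead of them at (310,235), slightly to the left. I'll measure it.

```bash
python3 - <<'E'
from h import *
P=np.load("pics/w2P.npy");p=cv2.imread("pics/w2.png")
hsv=cv2.cvtColor(p,cv2.COLOR_BGR2HSV);H,S,V=[hsv[...,i] for i in range(3)]
m=(H>4)&(H<22)&(S>170)&(P[...,2]>60);m[260:]=0;m[:170]=0;m[:,:270]=0;m[:,350:]=0
q=P[m];print(len(q),np.percentile(q,2,axis=0).round(1),np.percentile(q,98,axis=0).round(1),q.mean(0).round(1))
t=q[q[:,2]>112];print(t.mean(0).round(1),t.min(0).round(1))
h=P[70:105,285:332].reshape(-1,3);h=h[h[:,2]>115];print("handle",h.mean(0).round(1))
E
```

```text
3475 [-159.4  -13.    65.5] [-136.4   12.6  117.2] [-147.2   -0.2  100.5]
[-1.536e+02 -1.000e-01  1.155e+02] [-160.4  -13.9  112. ]
handle [-90.8  -0.3 121. ]
```

>>> jog_arm(commands=[1, 0, -4.6, 15, 0, 0, 0, 1, 0, -4.6, 30, 0, 0, 0, 1, 0, -4.6, 45, 0, 0, 0, 1, 0, -4.6, 56, 0, 0, 0, 1, 0, -4.6, 56, 0, 0, 0])

```text
time: 2.7
ee_pos: [712.4, -22.3, 93.2]
ee_rot: [-0.002, 0.112, 0.994, -0.0]
ft_force: [-0.4, 0.4, -0.1]
width: 0.3
```

```bash
python3 -c "
from h import *
s,M=st()"
```

```text
t 2.7 tcp clamp [-181.3   -0.    93.2] F clamp [ 0.5 -0.3 -0.1] yaw err deg -0.0 w 0.3
```

>>> jog_arm(commands=[1, 6, 0, 0, 0, 0, 0, 1, 12, 0, 0, 0, 0, 0, 1, 18, 0, 0, 0, 0, 0, 1, 24, 0, 0, 0, 0, 0, 1, 24, 0, 0, 0, 0, 0])

```text
time: 3.12
ee_pos: [690.0, -16.9, 96.8]
ee_rot: [0.001, 0.112, 0.994, 0.0]
ft_force: [2.8, -0.4, 1.9]
width: 0.4
```

>>> jog_arm(commands=[1, 4, 0, 0, 0, 0, 0, 1, 8, 0, 0, 0, 0, 0, 1, 12, 0, 0, 0, 0, 0, 1, 16, 0, 0, 0, 0, 0, 1, 16, 0, 0, 0, 0, 0])

```text
time: 3.53
ee_pos: [673.8, -13.4, 95.6]
ee_rot: [-0.0, 0.112, 0.994, 0.0]
ft_force: [2.0, -0.8, 1.1]
width: -0.0
```

```bash
python3 -c "
from h import *
s,M=st()"
```

```text
t 3.53 tcp clamp [-1.417e+02 -1.000e-01  9.560e+01] F clamp [-2.1  0.3  1.1] yaw err deg -0.0 w -0.0
```

>>> jog_arm(commands=[1, 3, 0, 0, 0, 0, 0, 1, 6, 0, 0, 0, 0, 0, 1, 9, 0, 0, 0, 0, 0, 1, 9, 0, 0, 0, 0, 0])

```text
time: 3.87
ee_pos: [665.6, -11.5, 95.4]
ee_rot: [-0.0, 0.112, 0.994, -0.0]
ft_force: [3.5, -0.5, -2.2]
width: 0.4
```

```bash
python3 -c "
from h import *
s,M=st()
p,d=vision.read_camera('side');cv2.imwrite('pics/s3.png',cv2.resize(p[180:290,220:420],None,fx=3.5,fy=3.5))"
```

```text
t 3.87 tcp clamp [-1.333e+02 -1.000e-01  9.540e+01] F clamp [-3.5 -0.3 -2.2] yaw err deg -0.01 w 0.4
```

View pics/s3.png

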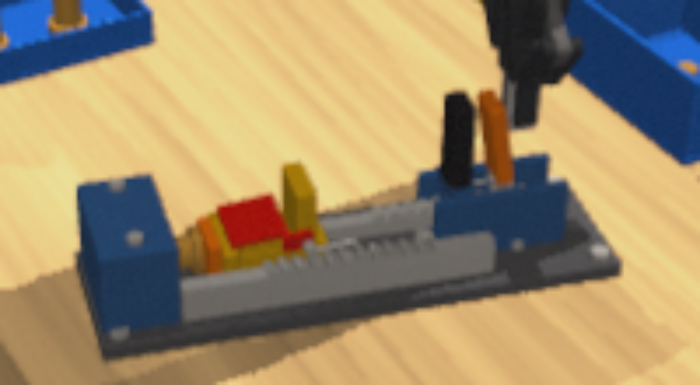

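The finger pushes the trigger at (497,140), which now leans slightly towards the handle. The jaw's orange pad (208,240) is close to the bushing. I'll finish this stroke.

>>> jog_arm(commands=[1, 2, 0, 0, 0, 0, 0, 1, 4, 0, 0, 0, 0, 0, 1, 5, 0, 0, 0, 0, 0, 1, 5, 0, 0, 0, 0, 0])

```text
time: 4.25
ee_pos: [661.0, -10.5, 95.5]
ee_rot: [0.0, 0.112, 0.994, -0.0]
ft_force: [4.2, -1.9, -1.6]
width: -0.1
```

```bash
python3 - <<'E'
from h import *
st()
p,d=vision.read_camera('side');P=cl(cloud('side',d))
hsv=cv2.cvtColor(p,cv2.COLOR_BGR2HSV);H,S,V=[hsv[...,i] for i in range(3)]
m=np.zeros((480,640),bool);m[200:240,350:372]=1
m&=(H>5)&(H<20)&(S>160)&(P[...,2]>65)&(P[...,2]<120);q=P[m]
print(len(q));f=np.polyfit(q[:,2],q[:,0],1);print("trig lean",np.arctan(f[0]))
r=((H<4)|(H>176))&(S>150)&(P[...,2]>45)&(P[...,0]>-20)&(P[...,0]<90)&(abs(P[...,1])<30)
print("red mean x",P[r].mean(0),np.percentile(P[r],[2,98],axis=0).round(1))
y=(H>20)&(H<35)&(S>150)&(P[...,2]>65)&(P[...,0]>-30)&(P[...,0]<90)&(abs(P[...,1])<30)
print("thumb",P[y].mean(0),np.percentile(P[y],[2,98],axis=0).round(1))
E
```

```text
t 4.25 tcp clamp [-1.286e+02 -1.000e-01  9.550e+01] F clamp [-4.5  1.  -1.6] yaw err deg -0.01 w -0.1
145
trig lean 0.1925633250522933
red mean x [45.75405695  7.47218454 55.35971484] [[ 20.8 -16.   49.3]
 [ 64.4  28.6  59. ]]
thumb [17.95470626  7.00467525 76.69057097] [[ 11.2 -13.7  65.2]
 [ 23.3  21.4  83.5]]
```

>>> jog_arm(commands=[1, 2, 0, 0, 0, 0, 0, 1, 3, 0, 0, 0, 0, 0, 1, 3, 0, 0, 0, 0, 0])

```text
time: 4.55
ee_pos: [658.7, -10.0, 95.8]
ee_rot: [0.001, 0.112, 0.994, -0.0]
ft_force: [8.1, -2.0, -2.7]
width: -0.1
```

>>> jog_arm(commands=[1, -11, 0, 0, 0, 0, 0, 1, -22, 0, 0, 0, 0, 0, 1, -33, 0, 0, 0, 0, 0, 1, -44, 0, 0, 0, 0, 0, 1, -54, 0, 0, 0, 0, 0])

```text
time: 4.97
ee_pos: [710.7, -21.9, 95.3]
ee_rot: [-0.001, 0.112, 0.994, 0.0]
ft_force: [0.4, 0.2, -0.4]
width: 0.4
```

```bash
cat >> h.py <<'E'
def jaw(n="top",save=None):
    p,d=vision.read_camera(n);P=cl(cloud(n,d))
    if save:cv2.imwrite(save,p)
    hsv=cv2.cvtColor(p,cv2.COLOR_BGR2HSV);H,S,V=[hsv[...,i] for i in range(3)]
    r=((H<4)|(H>176))&(S>150)&(P[...,2]>40)&(P[...,0]>-20)&(P[...,0]<100)&(abs(P[...,1])<30)
    q=P[r];print(n,"red",len(q),q.mean(0).round(1),np.percentile(q[:,0],[2,98]).round(1))
    g=(H>5)&(H<20)&(S>150)&(P[...,2]>60)&(P[...,2]<125)&(P[...,0]<-95)&(P[...,0]>-175)&(abs(P[...,1])<20)
    q=P[g]
    if len(q)>30:print("  trigger",len(q),q.mean(0).round(1),"lean",np.arctan(np.polyfit(q[:,2],q[:,0],1)[0]).round(3))
E
python3 - <<'E'
from h import *
st();jaw("top");jaw("side")
E
```

```text
t 4.97 tcp clamp [-1.796e+02 -1.000e-01  9.530e+01] F clamp [-0.3 -0.2 -0.4] yaw err deg -0.01 w 0.4h.py:24: RuntimeWarning: Mean of empty slice.
  q=P[r];print(n,"red",len(q),q.mean(0).round(1),np.percentile(q[:,0],[2,98]).round(1))
  ret = um.true_divide(
Traceback (most recent call last):
  File "h.py", line 24, in jaw
    q=P[r];print(n,"red",len(q),q.mean(0).round(1),np.percentile(q[:,0],[2,98]).round(1))
                                                   ~~~~~~~~~~~~~^^^^^^^^^^^^^^^
IndexError: index -1 is out of bounds for axis 0 with size 0
```

```bash
python3 - <<'E'
s=open('h.py').read()
i=s.index('def jaw')
s=s[:i]+'''def jaw(n="side",img=None):
    p,d=img if img else vision.read_camera(n)
    P=cl(cloud(n,d));hsv=cv2.cvtColor(p,cv2.COLOR_BGR2HSV);H,S,V=[hsv[...,i] for i in range(3)]
    def rep(k,h,lo,hi,x0,x1,yl=30):
        q=P[h&(P[...,2]>lo)&(P[...,2]<hi)&(P[...,0]>x0)&(P[...,0]<x1)&(abs(P[...,1])<yl)]
        if len(q)<8: print("  ",k,len(q));return q
        print("  ",k,len(q),q.mean(0).round(1),"x2/98",np.percentile(q[:,0],[2,98]).round(1));return q
    rep("red",((H<4)|(H>176))&(S>150),40,70,-20,100)
    rep("thumb",(H>20)&(H<35)&(S>150),65,90,-40,90)
    rep("pad",(H>7)&(H<19)&(S>200),15,52,30,110)
    rep("brass",(H>10)&(H<22)&(S>60)&(S<200),15,60,60,110)
    rep("block",(H>100)&(H<125)&(S>100),20,80,85,160,50)
    q=rep("trig",(H>5)&(H<20)&(S>150),65,125,-175,-95,20)
    if len(q)>30:print("   lean",np.arctan(np.polyfit(q[:,2],q[:,0],1)[0]).round(3))
'''
open('h.py','w').write(s)
E
python3 - <<'E'
from h import *
print("start");jaw("side",(cv2.imread("pics/side0.png"),np.load("pics/side0.npy")))
print("start top");jaw("top",(cv2.imread("pics/top0.png"),np.load("pics/top0.npy")))
print("now");jaw("side")
E
```

```text
start
   red 204 [29.3  7.6 57.6] x2/98 [ 4.1 48.1]
   thumb 104 [ 2.   6.6 77. ] x2/98 [-5.   7.2]
   pad 95 [58.2  5.5 41.7] x2/98 [36.6 62.7]
   brass 93 [83.8  6.7 43.3] x2/98 [62.7 93.7]
   block 937 [128.3  22.   58.8] x2/98 [103.3 149.6]
   trig 229 [-146.3    5.3   94.3] x2/98 [-158.2 -136.7]
   lean -0.265
start top
   red 317 [29.7  1.2 57.8] x2/98 [11.2 46.7]
   thumb 48 [-0.3  0.1 81.1] x2/98 [-6.6  7.1]
   pad 0
   brass 131 [82.5  0.4 47. ] x2/98 [60.3 98.7]
   block 872 [123.5   0.6  72.7] x2/98 [100.3 146.8]
   trig 199 [-146.8    1.   101.1] x2/98 [-159.2 -137.4]
   lean -0.327
now
   red 196 [46.2  7.7 55.1] x2/98 [21.4 64.8]
   thumb 103 [18.5  7.4 76.9] x2/98 [11.5 23.6]
   pad 84 [68.4  9.7 45.1] x2/98 [32.2 79.9]
   brass 91 [83.4  5.6 42.7] x2/98 [64.  93.6]
   block 930 [128.4  22.1  58.6] x2/98 [103.7 149.6]
   trig 225 [-146.1    5.6   94. ] x2/98 [-157. -137.]
   lean -0.253
```

>>> jog_arm(commands=[1, 7, 0, 0, 0, 0, 0, 1, 14, 0, 0, 0, 0, 0, 1, 20, 0, 0, 0, 0, 0, 1, 26, 0, 0, 0, 0, 0, 1, 26, 0, 0, 0, 0, 0])

```text
time: 5.48
ee_pos: [684.2, -15.7, 95.9]
ee_rot: [-0.0, 0.112, 0.994, 0.0]
ft_force: [1.0, -1.5, -2.0]
width: 0.1
```

>>> jog_arm(commands=[1, 2, 0, 0, 0, 0, 0, 1, 4, 0, 0, 0, 0, 0, 1, 6, 0, 0, 0, 0, 0, 1, 7, 0, 0, 0, 0, 0, 1, 7, 0, 0, 0, 0, 0])

```text
time: 5.9
ee_pos: [678.8, -14.5, 95.7]
ee_rot: [0.0, 0.112, 0.994, -0.0]
ft_force: [4.4, 0.1, 0.5]
width: 0.3
```

>>> jog_arm(commands=[1, 2, 0, 0, 0, 0, 0, 1, 4, 0, 0, 0, 0, 0, 1, 6, 0, 0, 0, 0, 0, 1, 6, 0, 0, 0, 0, 0])

```text
time: 6.23
ee_pos: [673.4, -13.3, 95.9]
ee_rot: [0.001, 0.112, 0.994, -0.0]
ft_force: [6.6, -0.8, -0.2]
width: 0.1
```

```bash
python3 - <<'E'
from h import *
st();jaw("side")
E
```

```text
t 6.23 tcp clamp [-141.4   -0.2   95.9] F clamp [-6.6 -0.6 -0.2] yaw err deg -0.01 w 0.1
   red 195 [48.1  7.7 57.9] x2/98 [23.4 66.9]
   thumb 96 [20.7  7.9 77.2] x2/98 [13.7 25.7]
   pad 88 [69.4  9.4 44.7] x2/98 [32.6 82. ]
   brass 85 [84.3  6.6 42.1] x2/98 [63.6 93.6]
   block 931 [128.4  22.1  58.4] x2/98 [103.7 149.6]
   trig 186 [-122.     7.4   96.7] x2/98 [-130.1 -117.1]
   lean 0.047
```

>>> jog_arm(commands=[1, 2, 0, 0, 0, 0, 0, 1, 4, 0, 0, 0, 0, 0, 1, 5, 0, 0, 0, 0, 0, 1, 5, 0, 0, 0, 0, 0])

```text
time: 6.62
ee_pos: [668.8, -12.3, 95.8]
ee_rot: [0.001, 0.112, 0.994, -0.0]
ft_force: [8.2, -1.2, -0.8]
width: 0.1
```

>>> jog_arm(commands=[1, 2, 0, 0, 0, 0, 0, 1, 4, 0, 0, 0, 0, 0, 1, 5, 0, 0, 0, 0, 0, 1, 5, 0, 0, 0, 0, 0])

```text
time: 6.95
ee_pos: [663.7, -11.1, 95.6]
ee_rot: [0.001, 0.112, 0.994, -0.0]
ft_force: [8.4, -2.2, -3.4]
width: -0.1
```

>>> jog_arm(commands=[1, 1, 0, 0, 0, 0, 0, 1, 2, 0, 0, 0, 0, 0, 1, 3, 0, 0, 0, 0, 0, 1, 4, 0, 0, 0, 0, 0, 1, 4, 0, 0, 0, 0, 0])

```text
time: 7.37
ee_pos: [659.8, -10.3, 95.5]
ee_rot: [0.001, 0.112, 0.994, -0.0]
ft_force: [7.6, -1.0, -4.1]
width: 0.2
```

```bash
python3 - <<'E'
from h import *
st();jaw("side")
E
```

```text
t 7.37 tcp clamp [-1.274e+02 -1.000e-01  9.550e+01] F clamp [-7.7 -0.7 -4.1] yaw err deg -0.02 w 0.2
   red 201 [55.6  7.8 55.2] x2/98 [30.1 74.4]
   thumb 94 [28.3  6.6 76.9] x2/98 [21.  33.1]
   pad 84 [75.3 10.3 44.9] x2/98 [32.5 89. ]
   brass 52 [84.9  7.7 44. ] x2/98 [61.9 94.9]
   block 932 [128.4  22.1  58.6] x2/98 [103.7 149.6]
   trig 151 [-109.2    8.9   96. ] x2/98 [-119.8  -97.6]
   lean 0.207
```

>>> jog_arm(commands=[1, -11, 0, 0, 0, 0, 0, 1, -22, 0, 0, 0, 0, 0, 1, -33, 0, 0, 0, 0, 0, 1, -44, 0, 0, 0, 0, 0, 1, -53, 0, 0, 0, 0, 0])

```text
time: 7.83
ee_pos: [711.0, -22.0, 95.1]
ee_rot: [-0.001, 0.112, 0.994, -0.0]
ft_force: [0.0, -0.4, 0.2]
width: 0.1
```

>>> jog_arm(commands=[1, 0, 0, 0, 0, 0, 0, 1, 7, 0, 0, 0, 0, 0, 1, 14, 0, 0, 0, 0, 0, 1, 20, 0, 0, 0, 0, 0, 1, 26, 0, 0, 0, 0, 0])

```text
time: 8.25
ee_pos: [684.7, -15.9, 95.7]
ee_rot: [0.0, 0.112, 0.994, 0.0]
ft_force: [1.5, -0.3, 0.6]
width: 0.1
```

>>> jog_arm(commands=[1, 3, 0, 0, 0, 0, 0, 1, 6, 0, 0, 0, 0, 0, 1, 9, 0, 0, 0, 0, 0, 1, 11, 0, 0, 0, 0, 0, 1, 11, 0, 0, 0, 0, 0])

```text
time: 8.67
ee_pos: [675.1, -13.7, 96.2]
ee_rot: [0.001, 0.112, 0.994, -0.0]
ft_force: [5.3, -2.0, 2.3]
width: 0.4
```

```bash
python3 - <<'E'
from h import *
st();jaw("side")
E
```

```text
t 8.67 tcp clamp [-1.431e+02 -1.000e-01  9.620e+01] F clamp [-5.6  0.8  2.3] yaw err deg -0.01 w 0.4
   red 200 [57.7  7.7 58.2] x2/98 [32.6 76.3]
   thumb 102 [30.2  8.5 76.9] x2/98 [22.9 35.3]
   pad 89 [77.2  9.4 45. ] x2/98 [34.9 91.3]
   brass 39 [83.5  6.7 43.8] x2/98 [61.4 94.6]
   block 933 [128.5  22.   58.5] x2/98 [103.8 149.6]
   trig 192 [-123.4    6.1   96.5] x2/98 [-130.2 -119.4]
   lean 0.018
```

>>> jog_arm(commands=[1, 1, 0, 0, 0, 0, 0, 1, 2, 0, 0, 0, 0, 0, 1, 3, 0, 0, 0, 0, 0, 1, 3, 0, 0, 0, 0, 0])

```text
time: 9.05
ee_pos: [672.8, -13.1, 96.2]
ee_rot: [0.001, 0.112, 0.994, -0.0]
ft_force: [8.6, -2.6, 0.0]
width: 0.1
```

>>> jog_arm(commands=[1, 1, 0, 0, 0, 0, 0, 1, 2, 0, 0, 0, 0, 0, 1, 2, 0, 0, 0, 0, 0])

```text
time: 9.3
ee_pos: [670.9, -12.7, 96.2]
ee_rot: [0.001, 0.112, 0.994, -0.0]
ft_force: [7.0, -2.3, 1.7]
width: 0.3
```

```bash
python3 - <<'E'
from h import *
st();jaw("side")
E
```

```text
t 9.3 tcp clamp [-1.387e+02 -1.000e-01  9.620e+01] F clamp [-7.4  0.7  1.7] yaw err deg -0.02 w 0.3
   red 199 [59.3  8.  57.3] x2/98 [33.8 77.7]
   thumb 94 [32.5  7.6 77.2] x2/98 [25.6 37.2]
   pad 87 [79.3 10.  44.6] x2/98 [37.1 92.9]
   brass 29 [80.3  4.5 45.1] x2/98 [62.  95.1]
   block 924 [128.5  22.3  58.6] x2/98 [103.8 149.6]
   trig 183 [-119.6    6.8   96.9] x2/98 [-128.3 -114.3]
   lean 0.073
```

>>> jog_arm(commands=[1, 1, 0, 0, 0, 0, 0, 1, 2, 0, 0, 0, 0, 0, 1, 2, 0, 0, 0, 0, 0])

```text
time: 9.6
ee_pos: [668.9, -12.3, 96.2]
ee_rot: [0.001, 0.112, 0.994, -0.0]
ft_force: [7.9, -0.7, 0.1]
width: -0.0
```

>>> jog_arm(commands=[1, 0.5, 0, 0, 0, 0, 0, 1, 1, 0, 0, 0, 0, 0, 1, 1, 0, 0, 0, 0, 0])

```text
time: 9.85
ee_pos: [668.3, -12.1, 96.2]
ee_rot: [0.002, 0.112, 0.994, -0.0]
ft_force: [10.8, -2.5, -1.1]
width: -0.1
```

```bash
python3 - <<'E'
from h import *
st();i=vision.read_camera('side');jaw("side",i);cv2.imwrite('pics/s4.png',cv2.resize(i[0][215:285,230:340],None,fx=6,fy=6,interpolation=cv2.INTER_CUBIC))
E
```

```text
t 9.85 tcp clamp [-1.361e+02 -1.000e-01  9.620e+01] F clamp [-11.1   0.   -1.1] yaw err deg -0.02 w -0.1
   red 201 [60.8  7.5 56.8] x2/98 [36.6 79.2]
   thumb 97 [33.5  6.7 76.8] x2/98 [27.3 38.3]
   pad 89 [80.  10.  45.1] x2/98 [39.6 94. ]
   brass 28 [77.4  8.5 43.3] x2/98 [61.  95.1]
   block 922 [128.4  22.1  58.5] x2/98 [103.8 149.6]
   trig 175 [-117.     7.    96.9] x2/98 [-125.3 -110.7]
   lean 0.109
```

View pics/s4.png

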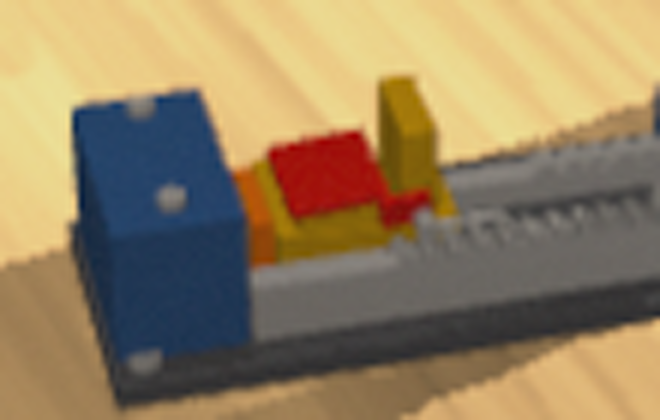

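The side crop shows the orange pad (258,220) almost at the block. The force has started to climb (7.9 to 11 N), so I'll use half-millimetre steps.

>>> jog_arm(commands=[1, 0.5, 0, 0, 0, 0, 0, 1, 0.5, 0, 0, 0, 0, 0, 1, 0.5, 0, 0, 0, 0, 0])

```text
time: 10.15
ee_pos: [668.0, -12.1, 96.2]
ee_rot: [0.002, 0.112, 0.994, -0.0]
ft_force: [11.9, -1.9, -1.3]
width: -0.0
```

```bash
python3 - <<'E'
from h import *
st();jaw("side")
E
```

```text
t 10.15 tcp clamp [-1.358e+02 -1.000e-01  9.620e+01] F clamp [-12.   -0.8  -1.3] yaw err deg -0.03 w -0.0
   red 197 [60.6  7.3 56.8] x2/98 [36.6 79.5]
   thumb 93 [33.4  7.4 77.1] x2/98 [27. 38.]
   pad 84 [79.8 10.4 44.9] x2/98 [39.4 93.6]
   brass 25 [78.3  5.9 43.8] x2/98 [62.6 95.1]
   block 931 [128.5  22.2  58.5] x2/98 [103.9 149.6]
   trig 175 [-116.9    6.6   96.4] x2/98 [-124.7 -111.1]
   lean 0.103
```

>>> jog_arm(commands=[1, 0.5, 0, 0, 0, 0, 0, 1, 0.6, 0, 0, 0, 0, 0, 1, 0.6, 0, 0, 0, 0, 0])

```text
time: 10.45
ee_pos: [667.7, -12.0, 96.2]
ee_rot: [0.002, 0.112, 0.994, -0.0]
ft_force: [14.2, -2.5, -2.3]
width: 0.2
```

```bash
python3 - <<'E'
from h import *
st();jaw("side")
E
```

```text
t 10.45 tcp clamp [-135.4   -0.2   96.2] F clamp [-14.4  -0.7  -2.3] yaw err deg -0.02 w 0.2
   red 200 [60.6  7.8 56.8] x2/98 [36.6 79.6]
   thumb 93 [33.4  7.6 77.2] x2/98 [27.2 38. ]
   pad 84 [80.6 10.2 44.7] x2/98 [39.  93.5]
   brass 26 [78.6  6.5 43.4] x2/98 [62.4 95.4]
   block 924 [128.6  22.   58.5] x2/98 [104.  149.6]
   trig 171 [-116.3    7.2   97.1] x2/98 [-124.7 -110.9]
   lean 0.109
```

Seated: the force climbed from 8 to 14 N while the jaw stood still. I'll back off, lift, and look at the lever.

>>> jog_arm(commands=[1, -9, 0, 0, 0, 0, 0, 1, -18, 0, 0, 0, 0, 0, 1, -27, 0, 0, 0, 0, 0, 1, -36, 0, 0, 0, 0, 0, 1, -44, 0, 0, 0, 0, 0])

```text
time: 10.92
ee_pos: [708.8, -21.5, 95.3]
ee_rot: [-0.0, 0.112, 0.994, -0.0]
ft_force: [-0.1, -0.1, -0.6]
width: 0.2
```

>>> jog_arm(commands=[1, 0, 0, -22, 0, 0, 0, 1, 0, 0, -44, 0, 0, 0, 1, 0, 0, -66, 0, 0, 0, 1, 0, 0, -88, 0, 0, 0, 1, 0, 0, -100, 0, 0, 0])

```text
time: 11.33
ee_pos: [708.9, -21.3, 198.2]
ee_rot: [0.001, 0.112, 0.994, 0.0]
ft_force: [1.1, -0.2, 0.4]
width: -0.1
```

>>> jog_arm(commands=[1, 32, 0, 0, 0, 0, 0, 1, 64, 0, 0, 0, 0, 0, 1, 96, 0, 0, 0, 0, 0, 1, 128, 0, 0, 0, 0, 0, 1, 150, 0, 0, 0, 0, 0])

```text
time: 11.75
ee_pos: [559.5, 12.5, 195.5]
ee_rot: [-0.001, 0.112, 0.994, 0.0]
ft_force: [-0.2, -0.1, 0.5]
width: 0.0
```

```bash
python3 - <<'E'
from h import *
st();i=vision.read_camera('wrist');jaw("wrist",i);cv2.imwrite('pics/w5.png',i[0]);jaw("side")
E
```

```text
t 11.75 tcp clamp [-24.5   0.  195.5] F clamp [0.2 0.2 0.5] yaw err deg 0.0 w 0.0
   red 3468 [63.1  0.8 56.9] x2/98 [41.5 80.9]
   thumb 1290 [33.7 -0.1 80.3] x2/98 [26.5 40.3]
   pad 711 [91.8 -0.4 48.8] x2/98 [88.1 96.1]
   brass 464 [98.   1.1 49.3] x2/98 [ 85.3 101.9]
   block 5719 [113.1  -0.8  72.4] x2/98 [102.4 124.2]
   trig 364 [-147.9   -0.5  112.6] x2/98 [-156.2 -143.3]
   lean -0.5
   red 204 [60.1  8.  56.9] x2/98 [35.1 79. ]
   thumb 97 [33.2  7.  76.9] x2/98 [26.3 38. ]
   pad 84 [80.3 10.5 44.9] x2/98 [39.  93.6]
   brass 26 [78.5  4.9 44.4] x2/98 [62.7 94.8]
   block 924 [128.5  22.1  58.7] x2/98 [103.7 149.5]
   trig 228 [-146.2    5.4   94.5] x2/98 [-157.9 -136.1]
   lean -0.268
```

View pics/w5.png

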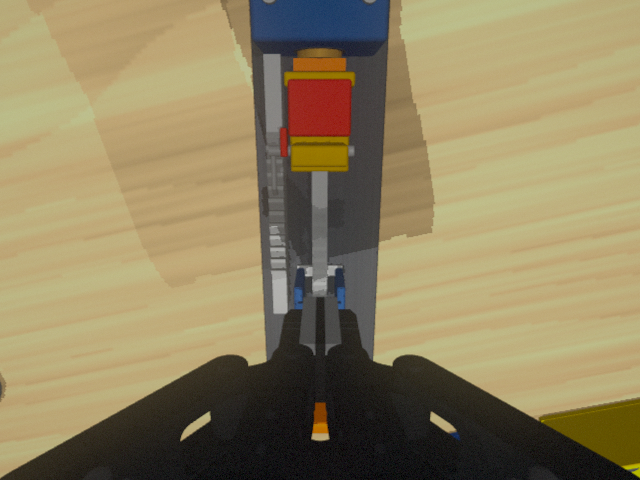

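The wrist view shows the pad (320,65) against the collar. The pad-to-block gap measures 6.3 mm against the 6 mm collar, so the bushing is home. The trigger is back at rest and the red lever is at (320,107). I'll tilt the tool so the finger can press the lever and also lean on the thumb stop.

>>> jog_arm(commands=[1, 20, 0, 10, 0, 0.1, 0, 1, 40, 0, 20, 0, 0.2, 0, 1, 60, 0, 35, 0, 0.3, 0, 1, 80, 0, 50, 0, 0.4, 0, 1, 91, 0, 60, 0, 0.4, 0])

```text
time: 12.27
ee_pos: [472.0, 32.2, 131.3]
ee_rot: [-0.204, 0.11, 0.972, 0.022]
ft_force: [1.4, 0.6, -0.1]
width: -0.0
```

```bash
python3 - <<'E'
from h import *
s,M=st();print(s['qpos'].round(2),"tool z in clamp",(M[:2,2]@ux).round(3),(M[:2,2]@uy).round(3),M[2,2].round(3))
E
```

```text
t 12.27 tcp clamp [ 65.1   0.3 131.3] F clamp [-1.2 -0.9 -0.1] yaw err deg -0.09 w -0.0
[0.01 0.58 0.15 1.55 0.09 0.21] tool z in clamp 0.402 0.001 -0.915
```

>>> jog_arm(commands=[1, -8, 0, 18.3, 0, 0, 0, 1, -16, 0, 36.6, 0, 0, 0, 1, -21, 0, 47.6, 0, 0, 0, 1, -26, 0, 59.5, 0, 0, 0, 1, -26, 0, 59.5, 0, 0, 0])

```text
time: 12.68
ee_pos: [473.6, 32.1, 68.5]
ee_rot: [-0.199, 0.11, 0.974, 0.022]
ft_force: [-0.6, -0.5, -0.1]
width: -0.3
```

>>> jog_arm(commands=[1, -0.8, 0, 1.8, 0, 0, 0, 1, -1.6, 0, 3.7, 0, 0, 0, 1, -2.4, 0, 5.5, 0, 0, 0, 1, -2.4, 0, 5.5, 0, 0, 0])

```text
time: 13.02
ee_pos: [474.9, 32.1, 64.8]
ee_rot: [-0.197, 0.11, 0.974, 0.022]
ft_force: [-0.4, -0.4, -0.7]
width: -0.1
```

```bash
python3 - <<'E'
from h import *
s,M=st()
E
```

```text
t 13.02 tcp clamp [62.4 -0.2 64.8] F clamp [ 0.3  0.5 -0.7] yaw err deg -0.01 w -0.1
```

>>> jog_arm(commands=[1, 1.5, 0, 3, 0, 0, 0, 1, 0.7, 0, 5, 0, 0, 0, 1, -0.1, 0, 6.6, 0, 0, 0, 1, -0.1, 0, 6.6, 0, 0, 0])

```text
time: 13.35
ee_pos: [471.9, 32.8, 58.4]
ee_rot: [-0.198, 0.11, 0.974, 0.022]
ft_force: [0.5, 0.5, 4.0]
width: -0.5
```

>>> jog_arm(commands=[1, -0.6, 0, 1.4, 0, 0, 0, 1, -1.2, 0, 2.7, 0, 0, 0, 1, -1.2, 0, 2.7, 0, 0, 0])

```text
time: 13.6
ee_pos: [472.1, 32.7, 55.4]
ee_rot: [-0.198, 0.11, 0.974, 0.022]
ft_force: [-1.5, 0.8, 5.0]
width: 0.5
```

```bash
python3 - <<'E'
from h import *
s,M=st()
E
```

```text
t 13.6 tcp clamp [65.2 -0.2 55.4] F clamp [ 1.7 -0.4  5. ] yaw err deg -0.01 w 0.5
```

>>> jog_arm(commands=[1, -0.6, 0, 1.4, 0, 0, 0, 1, -0.6, 0, 1.4, 0, 0, 0])

```text
time: 13.77
ee_pos: [472.2, 32.7, 54.0]
ee_rot: [-0.197, 0.11, 0.974, 0.022]
ft_force: [-2.4, 0.8, 5.3]
width: -0.1
```

>>> jog_arm(commands=[1, -1.8, 0, -0.8, 0, 0, 0, 1, -3.7, 0, -1.6, 0, 0, 0, 1, -5.5, 0, -2.4, 0, 0, 0, 1, -7.3, 0, -3.2, 0, 0, 0, 1, -7.3, 0, -3.2, 0, 0, 0])

```text
time: 14.18
ee_pos: [480.4, 30.8, 54.3]
ee_rot: [-0.197, 0.11, 0.974, 0.022]
ft_force: [-1.9, -0.1, 4.7]
width: -0.3
```

```bash
python3 - <<'E'
from h import *
s,M=st();jaw("side")
E
```

```text
t 14.18 tcp clamp [56.7 -0.2 54.3] F clamp [1.8 0.5 4.7] yaw err deg -0.01 w -0.3
   red 122 [48.7 14.1 51.6] x2/98 [25.2 66.2]
   thumb 58 [23.3 14.3 73.7] x2/98 [16. 28.]
   pad 106 [73.9  8.2 43.4] x2/98 [37.5 84.1]
   brass 32 [77.5  1.4 41. ] x2/98 [61.8 94.8]
   block 927 [128.6  22.2  58.6] x2/98 [104.  149.6]
   trig 223 [-146.1    5.5   94.3] x2/98 [-156.9 -136.9]
   lean -0.257
```

>>> jog_arm(commands=[1, -3.7, 0, -1.55, 0, 0, 0, 1, -7.4, 0, -3.1, 0, 0, 0, 1, -11, 0, -4.6, 0, 0, 0, 1, -14.7, 0, -6.2, 0, 0, 0, 1, -18.4, 0, -7.7, 0, 0, 0])

```text
time: 14.65
ee_pos: [499.5, 26.5, 54.2]
ee_rot: [-0.198, 0.11, 0.974, 0.022]
ft_force: [-2.7, 1.4, 4.5]
width: -0.0
```

>>> jog_arm(commands=[1, -2.8, 0, -1.2, 0, 0, 0, 1, -5.5, 0, -2.3, 0, 0, 0, 1, -8.3, 0, -3.5, 0, 0, 0, 1, -11, 0, -4.6, 0, 0, 0, 1, -11, 0, -4.6, 0, 0, 0])

```text
time: 15.07
ee_pos: [511.6, 23.7, 54.0]
ee_rot: [-0.197, 0.11, 0.974, 0.022]
ft_force: [1.3, 0.1, 4.7]
width: 0.1
```

```bash
python3 - <<'E'
from h import *
s,M=st();jaw("side")
E
```

```text
t 15.07 tcp clamp [24.7 -0.2 54. ] F clamp [-1.2 -0.4  4.7] yaw err deg -0.01 w 0.1
   red 115 [16.5 14.3 51.6] x2/98 [-7.  33.6]
   thumb 57 [-8.3 13.9 74.2] x2/98 [-15.5  -3.7]
   pad 97 [48.   4.4 41.4] x2/98 [34.8 52.3]
   brass 3
   block 929 [128.5  22.1  58.5] x2/98 [103.8 149.6]
   trig 224 [-146.1    5.6   94.2] x2/98 [-156.8 -136.5]
   lean -0.259
```

>>> jog_arm(commands=[1, -1.4, 0, -0.6, 0, 0, 0, 1, -2.8, 0, -1.2, 0, 0, 0, 1, -2.8, 0, -1.2, 0, 0, 0])

```text
time: 15.37
ee_pos: [514.0, 23.2, 54.1]
ee_rot: [-0.197, 0.11, 0.974, 0.022]
ft_force: [-0.6, 0.8, 5.4]
width: -0.3
```

>>> jog_arm(commands=[1, -0.9, 0, -0.4, 0, 0, 0, 1, -1.8, 0, -0.8, 0, 0, 0, 1, -1.8, 0, -0.8, 0, 0, 0])

```text
time: 15.62
ee_pos: [515.7, 22.8, 54.2]
ee_rot: [-0.198, 0.11, 0.974, 0.022]
ft_force: [-2.0, 1.5, 4.9]
width: -0.1
```

```bash
python3 - <<'E'
from h import *
s,M=st();jaw("side")
E
```

```text
t 15.62 tcp clamp [20.5 -0.2 54.2] F clamp [ 2.3 -1.   4.9] yaw err deg -0.01 w -0.1
   red 119 [13.  13.9 51.4] x2/98 [-10.5  29.3]
   thumb 58 [-12.4  13.5  73.9] x2/98 [-18.5  -8.1]
   pad 92 [44.2  3.3 41.4] x2/98 [30.7 48. ]
   brass 3
   block 924 [128.4  22.1  58.5] x2/98 [103.6 149.6]
   trig 222 [-146.2    5.5   94.5] x2/98 [-156.8 -137. ]
   lean -0.254
```

Thumb face −8 and pad front 48 put the jaw at about home. I'll push on until the back stop shows in the force.

>>> jog_arm(commands=[1, -0.9, 0, -0.4, 0, 0, 0, 1, -1.8, 0, -0.8, 0, 0, 0, 1, -1.8, 0, -0.8, 0, 0, 0])

```text
time: 15.92
ee_pos: [517.0, 22.4, 54.2]
ee_rot: [-0.198, 0.11, 0.974, 0.022]
ft_force: [-6.1, 1.6, 6.9]
width: -0.2
```

```bash
python3 - <<'E'
from h import *
s,M=st();jaw("side")
E
```

```text
t 15.92 tcp clamp [19.1 -0.1 54.2] F clamp [ 6.3 -0.3  6.9] yaw err deg -0.01 w -0.2
   red 120 [12.5 14.2 51.3] x2/98 [-10.5  28.9]
   thumb 57 [-11.9  14.3  74.5] x2/98 [-17.9  -7.5]
   pad 93 [44.3  4.2 41.8] x2/98 [31.3 48.2]
   brass 3
   block 928 [128.5  22.1  58.7] x2/98 [103.6 149.7]
   trig 224 [-146.1    5.3   94.1] x2/98 [-157.  -136.5]
   lean -0.264
```

>>> jog_arm(commands=[1, 1.2, 0, -1.8, 0, 0, 0, 1, 2.7, 0, -5.5, 0, 0, 0, 1, 5, 0, -11, 0, 0, 0, 1, 10, 0, -22, 0, 0, 0, 1, 18, 0, -40, 0, 0, 0])

```text
time: 16.38
ee_pos: [516.3, 22.4, 98.1]
ee_rot: [-0.198, 0.11, 0.974, 0.022]
ft_force: [0.0, -0.6, 0.2]
width: 0.1
```

>>> jog_arm(commands=[1, 12, 0, -28, 0, 0, 0, 1, 24, 0, -55, 0, 0, 0, 1, 36, 0, -83, 0, 0, 0, 1, 40, 0, -92, 0, 0, 0, 1, 40, 0, -92, 0, 0, 0])

```text
time: 16.8
ee_pos: [517.0, 22.7, 201.5]
ee_rot: [-0.195, 0.11, 0.974, 0.023]
ft_force: [0.6, -0.5, -0.3]
width: -0.0
```

```bash
python3 - <<'E'
from h import *
st();jaw("side");i=vision.read_camera('wrist');jaw("wrist",i);cv2.imwrite('pics/w6.png',i[0])
E
```

```text
t 16.8 tcp clamp [ 19.1  -0.4 201.5] F clamp [-0.7  0.4 -0.3] yaw err deg 0.02 w -0.0
   red 200 [15.   7.7 55.4] x2/98 [-11.   33.6]
   thumb 96 [-12.5   6.2  76.7] x2/98 [-19.4  -8.1]
   pad 94 [44.4  4.1 41.8] x2/98 [34.2 47.9]
   brass 3
   block 930 [128.3  22.3  58.6] x2/98 [103.7 149.6]
   trig 228 [-146.1    5.3   94. ] x2/98 [-157.4 -136.6]
   lean -0.256
   red 1070 [25.8 -0.1 52.4] x2/98 [13.8 34.1]
   thumb 0
   pad 489 [43.1  0.  47.4] x2/98 [34.8 47.7]
   brass 412 [96.4  0.3 43.2] x2/98 [ 94.4 100.1]
   block 6621 [122.9   0.6  70.6] x2/98 [100.5 147.6]
   trig 0
```

View pics/w6.png

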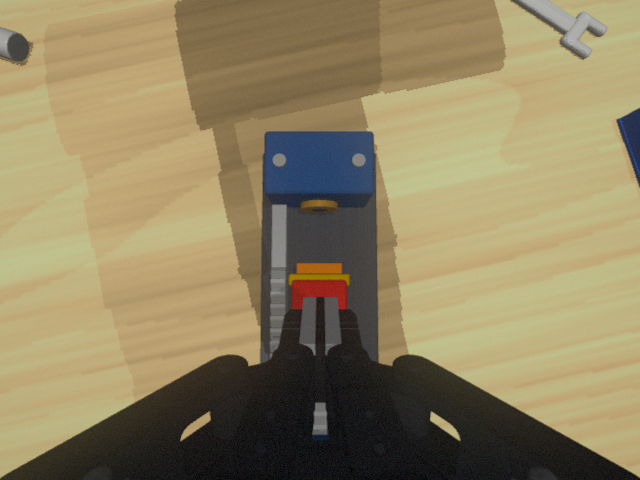

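The wrist view shows the collar (319,206) against the block, with its face at 94.4 mm and the block front at 100.5. The jaw pad (318,268) has its front at 47.7 mm, so the jaw is home. The robot is clear of everything, so I'll hand in.

```bash
python3 -c "
from workcell import sign_off
print(sign_off())"
```

```text
the job is handed in; nothing more can be done
None
```

The job is done and handed in at about 17 s, well inside the 61 s limit; hand-in gave no verdict.

- **Pressing:** I pumped the trigger twice in full and once in part. I stopped at about 14 N on the trigger, when the force climbed but the jaw no longer moved. By the stated leverage that is at most about 36 N on the bushing; I did not measure that force directly.
- **Release and return:** I pressed the release lever down with about 5 N, to an estimated 0.3 rad or more, worked out from how far the fingertip sank. I then slid the jaw back until the back stop showed as about 6 N, and lifted clear.

**Last checks before hand-in:**

| Check | Measured | Target |
|---|---|---|
| Bushing collar face, clamp x | 94.4 mm | 94 mm |
| Jaw pad front, clamp x | 47.7–47.9 mm | 48 mm (jaw home) |
| Trigger lean | 0.256 rad | 0.25 rad (at rest) |
| Force on the robot | about 0 N | touching nothing |

**Failed or disagreed:**
- The wrist and side cameras differed by 2–3 mm on some points, within the stated calibration error.
- The side camera could not pick out the bushing at the end, so the collar check rests on the wrist camera alone.
- The lever stood clear of the finger, but I did not measure its angle after letting go.
- I did not re-measure the other things on the bench. The arm never went near them.
- The first stroke moved the jaw about 16 mm, not the 10 mm stated.

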